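# Zero the vial photometer and take a reading

### The arm

A 6-joint arm with a two-finger parallel gripper is mounted at the origin on a cart in front of the work surface, level with it; the furniture and walls round the work are solid. World frame = base frame: x ahead of the robot, y to its left, z up, the work surface at z = 0. Lengths are in m, angles in rad, forces in N, time in s.
With the tool pointing down it reaches from about 0.4 to 0.825 m from the base axis. Payload 7 kg.
Tool frame: the origin (TCP) lies at the centre of the arm's flange, where the gripper is bolted on; the fingertips stand 178 mm ahead of it and the grasp point (between the pads) lies 159 mm ahead of it; x points along the fingers, y is the direction in which the jaws open and shut, and the axes are right-handed (so a half turn about x gives the same grasp; the last joint's range is limited). The gripper opens to 88 mm and grips with 3 to 60 N. Pads are 19 mm wide; open, the fingers measure 130 mm over their backs; the gripper's body (78 mm by 193 mm) begins 47 mm behind the grasp point.
Start: joints at [-0.859, 0.359, 0.012, 0, -1.224, -0.288], TCP at [0.278, -0.615, 0.405] pointing down, gripper open.
Joint ranges: [-3.07, 3.07], [-1.43, 2.12], [-1.02, 1.25], [-3.03, 1.67], [-3.05, -0], [-3.03, 3.03]. Speed limits (rad/s): [2.39, 2.39, 3.01, 3.14, 3.14, 3.14].

### API

Orientations are given as [roll, pitch, yaw] about the fixed x, y, z axes, in that order (R = Rz(yaw) Ry(pitch) Rx(roll)).
In Python, from station import status, viewer, arm gives the robot as it stands. The module is installed in compiled form; this text tells all that it offers.
- The arm moves only by the tool apply_moves, never from a script. Its argument "commands" is a list of rows, each an object of numbers: "dx", "dy", "dz": the shift along the world's x, y, z in mm; "spin": the turn about the world's z in degrees; "hand": the closure, from 0 (fully open) to 1 (shut). A call has exactly 5 rows; each row shifts and turns the commanded pose from where the row before left it; what a row does not reach is not made up. A row lasts 1/8 s, in which the tool goes at most 62.5 mm and 10.7 degrees, less where a joint would pass 70% of its speed; a pose out of reach is approached as far as the arm can. A call is refused whole if a number of a shift passes 62.5 or a number of a turn 10.7, either way. A call with a gripper value outside its range is refused whole. The fingers move at their own pace and stop on an object; "grip_force" is the grip in N (left out, the last holds). Time passes only in rows, so rows that do not move let the fingers close, or fill a call up. It gives the time, the measured TCP pose, the force and the opening at its end, in the units of the state.
- status.get_state(): the state, without advancing time (a new reading comes with each control period).
- viewer.grab_frame(name): name is "scene" or "top"; returns the picture (420x560x3 uint8, red, green, blue); there is no depth.
- viewer.camera_info(name): a dict with "fx", "fy", "cx", "cy" (pixels), "D" ([k1, k2, p1, p2, k3] as OpenCV has them; the pictures are not rectified), "eye" and "attitude" of the camera in the world. Camera axes: x right, y up, looking along -z (the intrinsics and any distortion apply to the point x, -y, -z); pixel columns grow to the right and rows downward; lengths in m; the calibration is good to about 2 mm. A picture is of the moment at which its call begins. camera_info takes no time and is no camera call.
- arm.job_done(): hands the job in, once; it reports no verdict.
The state is a dict: "t": time; "q": joint angles; "qd": joint speeds; "joint_efforts": joint torques, N m; "eef_pos": TCP position; "ee_rot": TCP orientation; "force": force on the tool from outside, world axes, zero at the start; "moment": the same for the moment, N m; "width": finger opening in m.
Only numpy, scipy, OpenCV 4.12 (cv2) and the standard library are available. Lean on these libraries where they do the work, as an engineer would, in place of code of your own. Each camera call takes 0.05 s, during which the arm holds its last target.

### The job

Take a reading on the small vial photometer, using only the outside of the fingers: push the round pad of its sprung vial carriage all the way in and keep it there for a good second, so that it zeroes on the blank, then let go so that the carriage springs back onto its stop pin with the sample vial in the beam. When it rests there, press the round key on the console right down, let it up again and move clear. Do not pinch or lift anything, do not touch the vials, and leave everything standing around as it is.

Things in the scene. Friction and masses are not known exactly. Their poses are not given: they have to be found in the camera images.
- photometer: Vial photometer, fixed, white chassis 190 mm deep (own x) by 164 mm wide (own y), 23 mm high. Origin on the bench under it; own x points from its front (robot side) to its back, own y to its left, z up. In its left half the carriage track (own y +32 mm) runs front to back under a black hood; in its right half stands a low console (own y -78 to -24 mm, x -40 to +100 mm, top 54 mm high).
- push_pad (a point): Centre of the front face of the carriage's push pad: an upright round dark disc, 43 mm across, 53 mm above the bench, facing the photometer's own -x. Moves with the carriage; axes are the photometer's own. Push it along the photometer's +x. Its front is free (chassis there 23 mm high). Fingers pressing its light metal back plate, 6 to 10 mm behind the face, count as pinching.
- vial_carriage (a joint): Carriage travel (m), growing as it is pushed along the photometer's +x: 0 out (start); 0.064 fully home against its stop, blank vial in the beam; 0.034 resting on the stop pin, sample vial in the beam. A spring pushes it out: 2.4 N at 0, 6.2 N at 0.064; a slow full push takes 7 to 9 N. Past 0.035 the pin drops behind it and, when it is let go, catches it at 0.034 within 0.5 s.
- stop_pin (a joint): Drop of the stop pin (m): 0 raised, riding on the carriage's steel bar (start); 0.0078 dropped, so that the carriage cannot come out past 0.034. Sprung downward, moves by itself; leave it alone.
- pin_head (a point): Top of the knurled steel head of the vertical stop pin, 17 mm across, just in front of the hood and left of the track, 107 mm above the bench when raised.
- beam (a point): Point where the light beam crosses the track, 66 mm above the bench, in the middle of the black hood's tunnel; axes are the photometer's own. The hood is 46 mm deep (own x), 96 mm wide (own y), centred here, its top 101 mm above the bench.
- well_inner (a point): Where the middle of the sample vial belongs: half-way up a vial seated in the carriage's inner well (nearer the hood), 64 mm above the bench, 96 mm behind the pad's face. Moves with the carriage.
- well_outer (a point): The same for the blank vial in the outer well (nearer the pad), 66 mm behind the pad's face. Moves with the carriage.
- sample_vial_mid (a point): Middle (half-way up) of the sample vial: black cap, 22 mm across, 45 mm tall, loose, standing 20 mm deep in the inner well, top 86 mm above the bench.
- blank_vial_mid (a point): Middle (half-way up) of the blank vial: white cap, same size, loose, standing in the outer well.
- read_key_top (a point): Centre of the top of the round grey key on the console, 25 mm across, standing 9 mm proud of a 41 mm black collar, top 76 mm above the bench when up. It is pressed straight down.
- read_key (a joint): Travel of the key (m): 0 up, 0.005 fully down. Sprung: about 1.2 N to start, 4 N fully down; it comes up by itself.
- spare_vial: Bystander, loose, to be left alone: spare screw-cap vial, 22 mm across, 45 mm tall, standing on the bench to the right of the photometer, as graspable as the two in the carriage. Origin at the centre of its underside.
- stopper: Bystander, loose, to be left alone: grey rubber stopper, 42 mm across, 28 mm tall, on the bench to the right of the photometer. Origin at the centre of its underside.
- tweezers: Bystander, loose, to be left alone: steel tweezers, 132 mm long (along their own y), 10 mm high, lying to the left of the photometer. Origin at the centre of its underside.
- timer: Bystander, loose, to be left alone: white bench timer with three keys, 58x64x21 mm; it has no part in the job. Origin at the centre of its underside.
- marker_pen: Bystander, loose, to be left alone: felt marker, 128 mm long (along its own y), 18 mm high, near the front edge of the bench. Origin at the centre of its underside.
- wash_bottle: Bystander, loose, to be left alone: plastic bottle, 68 mm across, 165 mm tall, left of the work. Origin at the centre of its underside.
Things that resemble listed ones, but are neither listed nor needed, are in the scene too. Of the things like the part that bears blank_vial_mid, leave any that is yellow; of the rest the smaller one is meant.

How it is judged:
By the outcome, as a careful person would: the job done as asked, in the order asked, and still so for the second after the job is handed in, with the robot touching nothing.
It also fails if it takes over 45 s, if anything falls off the work surface, if the arm or the gripper's body presses on something with over 40 N, if the wrist force passes 120 N, or if a joint passes its speed limit or range.

## Working session

There is one attempt and no reset: what is moved stays moved. The work goes in short steps, Python scripts to look and compute and a tool call to move; the robot and the scene stay as the last step left them, time stands still between calls to the robot, and variables do not carry over. Pictures are saved under pics/ and viewed, and the job is handed in when it is done.

Besides the shell and the picture viewer there is one more tool, called after "Emit:" by a JSON object that holds its "method" and its "body", one argument or row to a line. apply_moves: Moves the arm, as the interface text tells. Its arguments: {"type":"object","properties":{"commands":{"type":"array","items":{"type":"object","properties":{"dx":{"type":"number"},"dy":{"type":"number"},"dz":{"type":"number"},"spin":{"type":"number"},"hand":{"type":"number"}}}},"grip_force":{"type":"number"}},"required":["commands"]}

```bash
mkdir -p pics
python3 - <<'E'
from station import status, viewer, arm
import cv2
print(status.get_state())
for n in ("scene","top"):
    print(n, viewer.camera_info(n))
    cv2.imwrite(f"pics/{n}0.png", viewer.grab_frame(n)[:,:,::-1])
E
```

```text
{'t': 0.0, 'q': array([-8.58889813e-01,  3.59427736e-01,  1.10867222e-02, -3.55301891e-04,
       -1.22414125e+00, -2.88089492e-01]), 'qd': array([ 3.52056313e-04,  1.05651382e-03, -6.15344926e-05,  2.43932968e-04,
       -4.39991101e-04, -5.34429611e-04]), 'joint_efforts': array([ 8.46180901e-04, -5.82716203e+01,  2.93065381e+01,  6.99698389e+00,
        6.93502690e-03, -1.27570288e-04]), 'eef_pos': array([ 0.27750779, -0.61511179,  0.40370723]), 'ee_rot': array([1.66333257, 1.56907761, 2.0870286 ]), 'force': array([-0.09856874,  0.1796025 ,  0.23937755]), 'moment': array([ 0.01500815, -0.02110318, -0.02233141]), 'width': 0.08784607630041757}
scene {'fx': 511.57731526259215, 'fy': 511.57731526259215, 'cx': 276.7710220275072, 'cy': 212.52475258835574, 'D': array([0.06352017, 0.        , 0.        , 0.        , 0.        ]), 'eye': array([-0.09046428,  0.59786728,  0.77882205]), 'attitude': array([ 0.92446422, -0.01809391, -2.32594086])}
top {'fx': 428.55959646061393, 'fy': 428.55959646061393, 'cx': 289.4257731843061, 'cy': 204.55530905816775, 'D': array([-0.06459498,  0.        ,  0.        ,  0.        ,  0.        ]), 'eye': array([ 0.40371577, -0.01834231,  1.067872  ]), 'attitude': array([ 0.14602371,  0.02901896, -1.56923217])}
```

View pics/scene0.png

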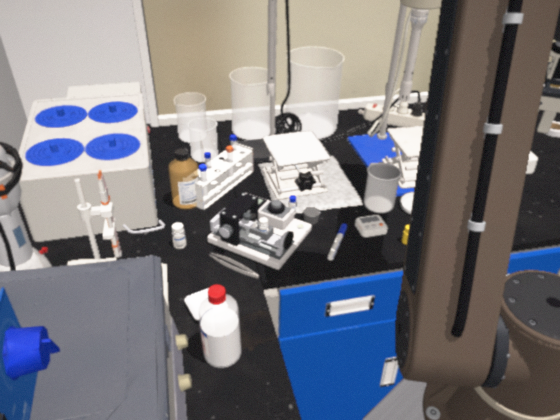

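View pics/top0.png

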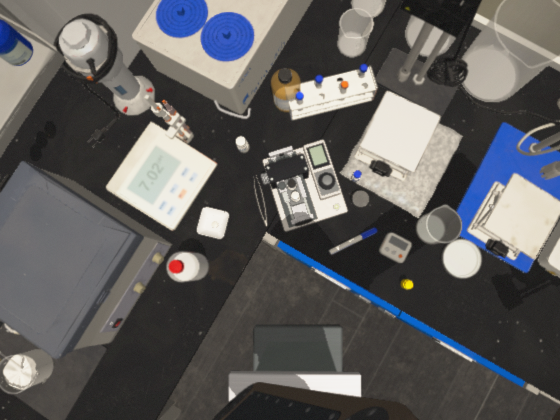

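Run:
```python
import cv2
a=cv2.imread("pics/top0.png")[130:240,230:380]; cv2.imwrite("pics/tc.png",cv2.resize(a,None,fx=5.3,fy=5.3,interpolation=cv2.INTER_CUBIC))
a=cv2.imread("pics/scene0.png")[180:280,195:335]; cv2.imwrite("pics/sc.png",cv2.resize(a,None,fx=5.7,fy=5.7,interpolation=cv2.INTER_CUBIC))
```

```text
(no output)
```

View pics/tc.png

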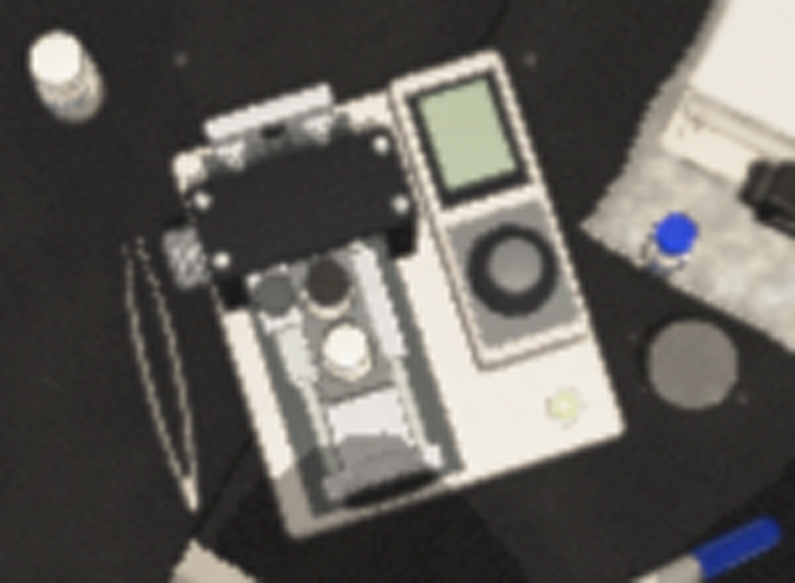

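View pics/sc.png

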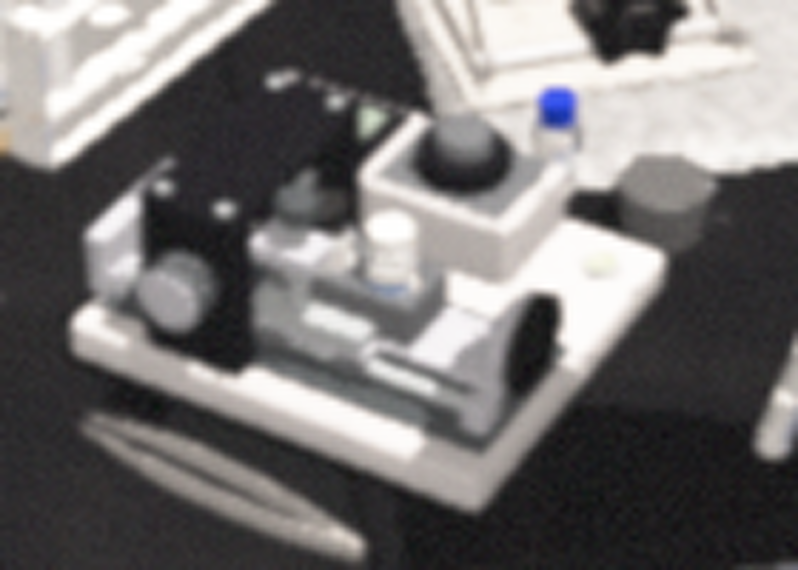

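```bash
cat > h.py <<'E'
import numpy as np, cv2
from scipy.spatial.transform import Rotation as R
from scipy.optimize import least_squares
from station import viewer
CI={n:viewer.camera_info(n) for n in("scene","top")}
def proj(n,P):
    c=CI[n]; M=R.from_euler('xyz',c['attitude']).as_matrix()
    F=np.diag([1,-1,-1.])
    Rc=F@M.T
    K=np.array([[c['fx'],0,c['cx']],[0,c['fy'],c['cy']],[0,0,1]])
    p,_=cv2.projectPoints(np.atleast_2d(np.float64(P)),cv2.Rodrigues(Rc)[0],-Rc@c['eye'],K,c['D'])
    return p[:,0]
def back(n,uv,z):
    c=CI[n]; M=R.from_euler('xyz',c['attitude']).as_matrix()
    K=np.array([[c['fx'],0,c['cx']],[0,c['fy'],c['cy']],[0,0,1]])
    x=cv2.undistortPoints(np.float64(uv).reshape(-1,1,2),K,c['D'])[0,0]
    d=M@np.array([x[0],-x[1],-1]); return c['eye']+d*(z-c['eye'][2])/d[2]
def world(pose,P):
    x,y,a=pose; P=np.atleast_2d(P); 
    return np.c_[x+np.cos(a)*P[:,0]-np.sin(a)*P[:,1], y+np.sin(a)*P[:,0]+np.cos(a)*P[:,1],P[:,2]]
tc=lambda u,v:((u+.5)/5.3-.5+230,(v+.5)/5.3-.5+130)
sc=lambda u,v:((u+.5)/5.7-.5+195,(v+.5)/5.7-.5+180)
E
cat > fit.py <<'E'
from h import *
obs=[("top",tc(485,362),(-40,-24,54)),("top",tc(587,330),(-40,-78,54)),("top",tc(497,52),(100,-78,54)),("top",tc(391,86),(100,-24,54)),
("top",tc(297,537),(-95,82,23)),("top",tc(623,430),(-95,-82,23)),
("scene",sc(483,490),(-95,82,23)),("scene",sc(664,258),(-95,-82,23)),("scene",sc(73,325),(95,82,23)),
("scene",sc(500,232),(-40,-24,54)),("scene",sc(573,170),(-40,-78,54))]
def res(p): return np.concatenate([proj(n,world(p[:3],np.array(P)/1000))[0]-np.array(uv) for n,uv,P in obs])
s=least_squares(res,[.5,0,.3],loss='soft_l1'); print(s.x,np.degrees(s.x[2])); print(res(s.x).reshape(-1,2).round(1))
p=s.x; np.save("pose.npy",p)
for n,uv,z in [("top",tc(517,262),.076),("scene",sc(467,135),.076),("top",tc(346,350),.086),("scene",sc(392,222),.086),("scene",sc(537,345),.053),("top",tc(326,280),.086)]:
    w=back(n,uv,z); d=w[:2]-p[:2]; c,s_=np.cos(p[2]),np.sin(p[2]); print(n,w.round(4),"own",(1e3*np.array([c*d[0]+s_*d[1],-s_*d[0]+c*d[1]])).round(1))
E
python3 fit.py
```

```text
[ 0.60128994 -0.02539154  0.28425828] 16.286799617794735
[[-2.  -0.4]
 [ 0.3 -0.6]
 [ 0.3 -2.2]
 [-0.9 -2.5]
 [-2.2  2.1]
 [ 0.6  3.5]
 [ 0.4  0.1]
 [ 3.3  0.5]
 [ 1.  -0.6]
 [ 0.2  0. ]
 [-1.3 -0.9]]
top [ 0.6102 -0.0781  0.076 ] own [ -6.3 -53.1]
scene [ 0.6058 -0.0742  0.076 ] own [ -9.3 -48.1]
top [ 0.5691 -0.0023  0.086 ] own [-24.5  31.3]
scene [ 0.5735 -0.0036  0.086 ] own [-20.5  28.8]
scene [ 0.5101 -0.0218  0.053 ] own [-86.5  29. ]
top [0.6003 0.0065 0.086 ] own [ 8.1 30.9]
```

```bash
cat > fit2.py <<'E'
from h import *
exec(open('fit.py').read().split('def res')[0].replace('from h import *',''))
def res(p): 
    o=[]
    for n,uv,P in obs:
        P=np.array(P)/1000
        if P[2]<.03: P=P+[p[3],0,0]
        o.append(proj(n,world(p[:3],P))[0]-np.array(uv))
    o.append([p[3]*100,0]) 
    return np.concatenate(o)
s=least_squares(res,[.6,-.025,.28,0],loss='soft_l1'); print(s.x,np.degrees(s.x[2])); print(res(s.x).reshape(-1,2).round(1))
p=s.x; np.save("pose.npy",p[:3])
for n,uv,z in [("top",tc(517,262),.076),("scene",sc(467,135),.076),("top",tc(346,350),.086),("scene",sc(392,222),.086),("scene",sc(537,345),.053),("top",tc(326,280),.086)]:
    w=back(n,uv,z); d=w[:2]-p[:2]; c,s_=np.cos(p[2]),np.sin(p[2]); print(n,w.round(4),"own",(1e3*np.array([c*d[0]+s_*d[1],-s_*d[0]+c*d[1]])).round(1))
a=cv2.imread("pics/top0.png")
def draw(n,img,off,k):
    def px(P): return tuple(int(v) for v in ((proj(n,world(p[:3],np.array(P)/1000))[0]-off+.5)*k-.5).round())
    x0,x1=-95+1e3*p[3],95+1e3*p[3]
    for q in ([(x0,-82,23),(x1,-82,23),(x1,82,23),(x0,82,23)],[(-40,-78,54),(100,-78,54),(100,-24,54),(-40,-24,54)]):
        for i in range(4): cv2.line(img,px(q[i]),px(q[(i+1)%4]),(0,0,255),1)
    # pad disc, vials rel blank own -22
    for xb,c in((-88,(0,255,0)),):
        for t in np.linspace(0,6.28,60): cv2.circle(img,px((xb,32+21.5*np.cos(t),53+21.5*np.sin(t))),1,c,-1)
        for dx in (66,96):
            for t in np.linspace(0,6.28,40): cv2.circle(img,px((xb+dx+11*np.cos(t),32+11*np.sin(t),86)),1,c,-1)
    for t in np.linspace(0,6.28,40): cv2.circle(img,px((-7+12.5*np.cos(t),-51+12.5*np.sin(t),76)),1,(255,0,255),-1)
i=cv2.imread("pics/tc.png"); draw("top",i,np.array([230,130]),5.3); cv2.imwrite("pics/tc2.png",i)
i=cv2.imread("pics/sc.png"); draw("scene",i,np.array([195,180]),5.7); cv2.imwrite("pics/sc2.png",i)
E
python3 fit2.py
```

```text
[ 0.59726439 -0.02682015  0.30825823  0.00926186] 17.66189579999064
[[-1.1  1. ]
 [ 1.1  0.2]
 [-0.3 -1. ]
 [-1.3 -0.8]
 [-1.6  0.7]
 [ 0.6  0.5]
 [-0.3 -1.1]
 [ 1.1 -1. ]
 [-0.7 -0.5]
 [ 1.8  0.3]
 [-0.2 -0.9]
 [ 0.9  0. ]]
top [ 0.6102 -0.0781  0.076 ] own [ -3.3 -52.8]
scene [ 0.6058 -0.0742  0.076 ] own [ -6.2 -47.7]
top [ 0.5691 -0.0023  0.086 ] own [-19.4  32. ]
scene [ 0.5735 -0.0036  0.086 ] own [-15.6  29.4]
scene [ 0.5101 -0.0218  0.053 ] own [-81.5  31.2]
top [0.6003 0.0065 0.086 ] own [13.1 30.9]
```

View pics/tc2.png

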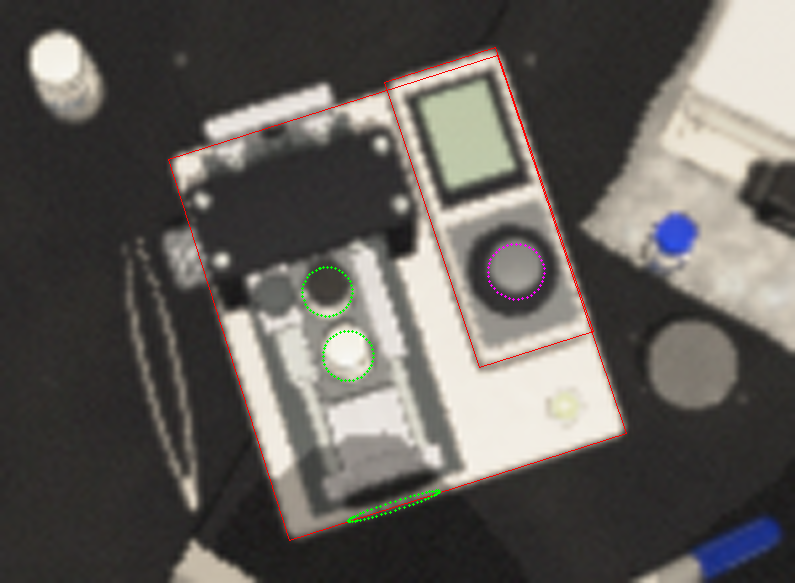

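View pics/sc2.png

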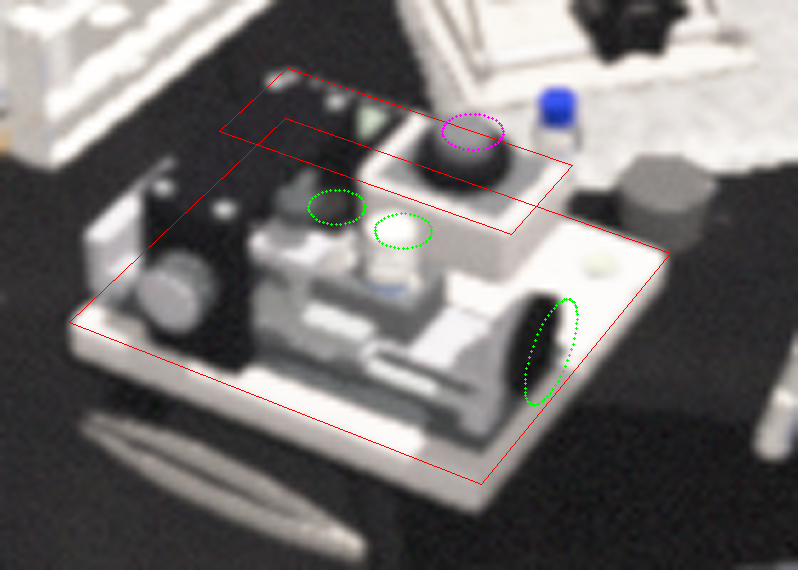

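Run:
```python
from h import *
from station import status
s=status.get_state(); M=R.from_euler('xyz',s['ee_rot']).as_matrix()
print(M.round(3)); print("jaw dir deg",np.degrees(np.arctan2(M[1,1],M[0,1])), "q6 deg",np.degrees(s['q']))
p=np.load("pose.npy"); print(np.degrees(p[2]))
for nm,P in dict(appr=(-127,32,0),face=(-82,32,53),home=(-18,32,53),key=(-4.8,-50.3,76)).items(): print(nm,world(p,np.array(P)/1e3).round(4))
print("bottle",back("top",(178,267),.165),"pen",back("top",(330,252),.01),back("top",(377,232),.01),"beaker",back("top",(440,225),.08))
```

```text
[[-0.001 -0.411  0.912]
 [ 0.001  0.912  0.411]
 [-1.     0.001 -0.   ]]
jaw dir deg 114.27539812279201 q6 deg [-4.92110623e+01  2.05875114e+01  6.38804084e-01 -1.81330805e-02
 -7.01351391e+01 -1.65073599e+01]
17.66189579999064
appr [[ 0.4665 -0.0349  0.    ]]
face [[ 0.5094 -0.0212  0.053 ]]
home [[ 0.5704 -0.0018  0.053 ]]
key [[ 0.608  -0.0762  0.076 ]]
bottle [0.40376188 0.24345451 0.165     ] pen [ 0.44142824 -0.08713332  0.01      ] [ 0.4903415  -0.20349529  0.01      ] beaker [ 0.50034446 -0.33747891  0.08      ]
```

Candidates: carriage pad is the dark disc at scene (290,240) / top (300,220), and the white-capped blank in the carriage at top (295,196). Other vials are a loose white-capped one at top (243,143), a blue one at (357,175) and a yellow one at (407,284), all to be left. The round grey key on the console is at top (327,179); the timer keys at (396,245) are not it. The crop confirms this choice, so I move with the fingers closed.

Emit:
{"method": "apply_moves", "body": {
  "commands": [
    {"dx":16,"dy":48,"dz":0,"spin":-1.4,"hand":1},
    {"dx":16,"dy":48,"dz":0,"spin":-1.4,"hand":1},
    {"dx":16,"dy":48,"dz":0,"spin":-1.4,"hand":1},
    {"dx":16,"dy":48,"dz":0,"spin":-1.4,"hand":1},
    {"dx":16,"dy":48,"dz":0,"spin":-1,"hand":1}
  ],
  "grip_force": 10
}}

```text
t: 0.72
eef_pos: [0.3577, -0.3737, 0.4044]
ee_rot: [2.007, 1.57, 2.314]
force: [1.0, -0.4, 0.1]
width: 0.0429
```

Emit:
{"method": "apply_moves", "body": {
  "commands": [
    {"dx":16,"dy":48,"dz":0,"spin":0,"hand":1},
    {"dx":16,"dy":48,"dz":0,"spin":0,"hand":1},
    {"dx":16,"dy":48,"dz":0,"spin":0,"hand":1},
    {"dx":16,"dy":48,"dz":0,"spin":0,"hand":1},
    {"dx":16,"dy":48,"dz":0,"spin":0,"hand":1}
  ]
}}

```text
t: 1.35
eef_pos: [0.4376, -0.1336, 0.4046]
ee_rot: [0.71, 1.571, 1.018]
force: [0.2, 0.4, -0.8]
width: 0.0008
```

Emit:
{"method": "apply_moves", "body": {
  "commands": [
    {"dx":14,"dy":48,"dz":-20,"spin":0,"hand":1},
    {"dx":12,"dy":42,"dz":-30,"spin":0,"hand":1},
    {"dx":3,"dy":10,"dz":-35,"spin":0,"hand":1},
    {"dx":0,"dy":0,"dz":-25,"spin":0,"hand":1},
    {"dx":0,"dy":0,"dz":0,"spin":0,"hand":1}
  ]
}}

```text
t: 1.98
eef_pos: [0.4658, -0.0353, 0.293]
ee_rot: [3.113, 1.566, -2.861]
force: [0.1, -0.7, 0.8]
width: 0.0003
```

Run:
```python
from h import *
from station import status
for n in("scene","top"):
    f=viewer.grab_frame(n)[:,:,::-1]; cv2.imwrite(f"pics/{n}1.png",f)
s=status.get_state(); M=R.from_euler('xyz',s['ee_rot']).as_matrix()
print(s['t'],s['eef_pos'],s['force'],s['width'],"jaw",np.degrees(np.arctan2(M[1,1],M[0,1])))
a=cv2.imread("pics/top1.png")[130:240,230:380]; b=cv2.imread("pics/scene1.png")[180:280,195:335]
cv2.imwrite("pics/c1.png",np.vstack([cv2.resize(a,(560,300)),cv2.resize(b,(560,300))]))
```

```text
2.075 [ 0.46683384 -0.03531633  0.2952659 ] [-0.03878294  0.37406405  0.89908773] 0.00044929731284298023 jaw 107.69044442568716
```

View pics/scene1.png

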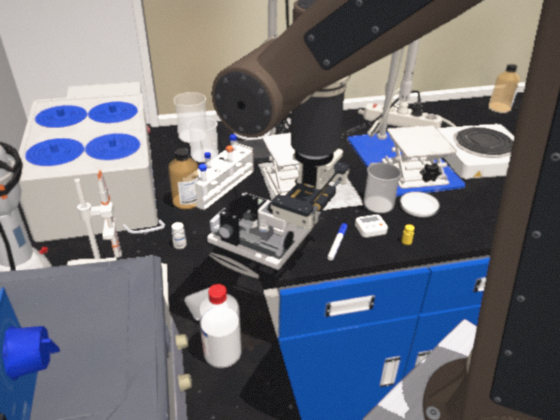

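View pics/top1.png

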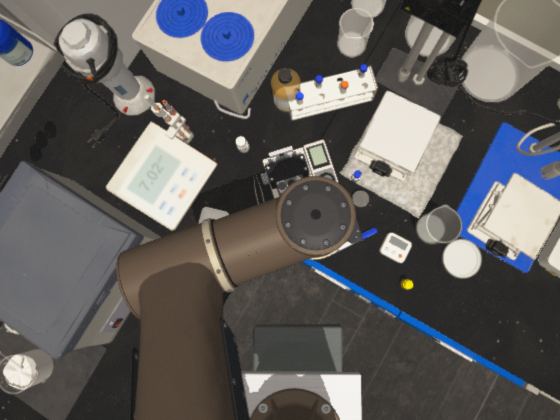

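Emit:
{"method": "apply_moves", "body": {
  "commands": [
    {"dz":-30,"hand":1},
    {"dz":-30,"hand":1},
    {"dz":-12,"hand":1},
    {"dz":0,"hand":1},
    {"dz":0,"hand":1}
  ]
}}

```text
invalid input at $.commands[0]: expected keys dx, dy, dz, spin, hand
```

Run:
```python
from h import *
from station import status
f=viewer.grab_frame("scene")[:,:,::-1]
cv2.imwrite("pics/c2.png",cv2.resize(f[150:290,190:380],None,fx=4.2,fy=4.2,interpolation=cv2.INTER_CUBIC))
s=status.get_state(); print(s['t'],s['eef_pos'],s['force'])
```

```text
2.125 [ 0.46696826 -0.0353639   0.29569245] [ 0.43394539 -0.9789275   0.02621458]
```

View pics/c2.png

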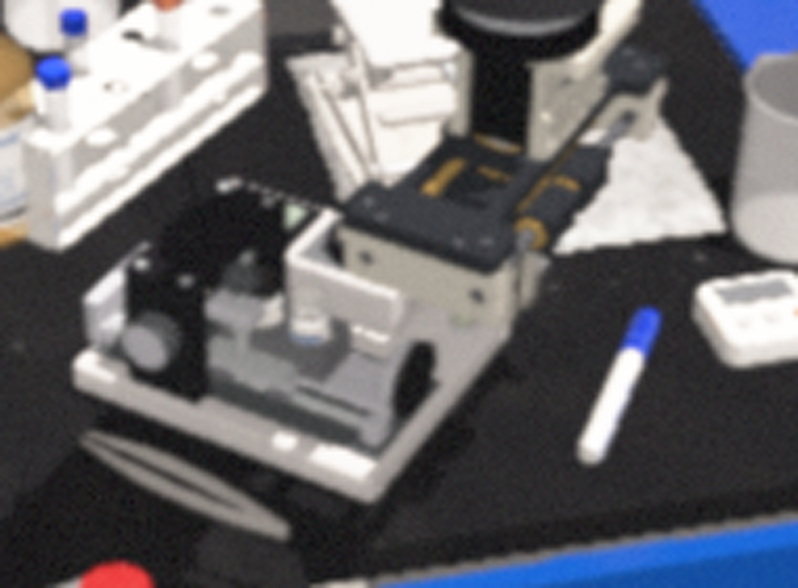

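Emit:
{"method": "apply_moves", "body": {
  "commands": [
    {"dx":0,"dy":0,"dz":-30,"spin":0,"hand":1},
    {"dx":0,"dy":0,"dz":-30,"spin":0,"hand":1},
    {"dx":0,"dy":0,"dz":-12,"spin":0,"hand":1},
    {"dx":0,"dy":0,"dz":0,"spin":0,"hand":1},
    {"dx":0,"dy":0,"dz":0,"spin":0,"hand":1}
  ]
}}

```text
t: 2.75
eef_pos: [0.4671, -0.0352, 0.2238]
ee_rot: [-0.098, 1.569, 0.211]
force: [0.3, 0.3, -0.4]
width: 0.0008
```

Run:
```python
from h import *
from station import status
f=viewer.grab_frame("scene")[:,:,::-1]
cv2.imwrite("pics/c3.png",cv2.resize(f[150:290,190:380],None,fx=4.2,fy=4.2,interpolation=cv2.INTER_CUBIC))
s=status.get_state(); print(s['t'],s['eef_pos'],s['force'])
```

```text
2.8 [ 0.46710125 -0.03515698  0.22382508] [ 0.8340536   1.10998032 -0.05878934]
```

View pics/c3.png

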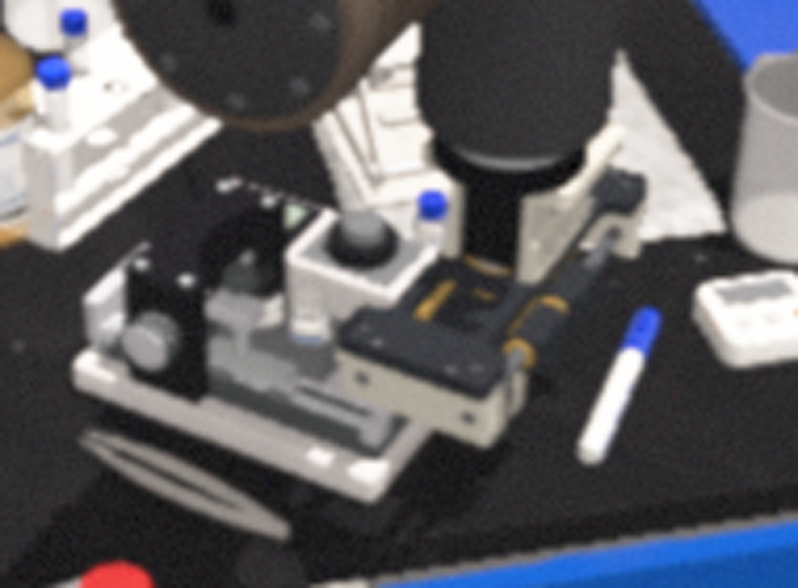

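Emit:
{"method": "apply_moves", "body": {
  "commands": [
    {"dx":9.5,"dy":3,"dz":0,"spin":0,"hand":1},
    {"dx":9.5,"dy":3,"dz":0,"spin":0,"hand":1},
    {"dx":4.8,"dy":1.5,"dz":0,"spin":0,"hand":1},
    {"dx":4.8,"dy":1.5,"dz":0,"spin":0,"hand":1},
    {"dx":4.8,"dy":1.5,"dz":0,"spin":0,"hand":1}
  ]
}}

```text
t: 3.42
eef_pos: [0.4994, -0.025, 0.2223]
ee_rot: [3.093, 1.568, -2.882]
force: [-5.4, -0.9, 3.2]
width: 0.0006
```

Emit:
{"method": "apply_moves", "body": {
  "commands": [
    {"dx":4.8,"dy":1.5,"dz":0,"spin":0,"hand":1},
    {"dx":4.8,"dy":1.5,"dz":0,"spin":0,"hand":1},
    {"dx":4.8,"dy":1.5,"dz":0,"spin":0,"hand":1},
    {"dx":0,"dy":0,"dz":0,"spin":0,"hand":1},
    {"dx":0,"dy":0,"dz":0,"spin":0,"hand":1}
  ]
}}

```text
t: 4.05
eef_pos: [0.514, -0.0204, 0.2223]
ee_rot: [2.954, 1.57, -3.021]
force: [-2.6, -1.1, -2.3]
width: 0.0002
```

Run:
```python
from h import *
from station import status
f=viewer.grab_frame("scene")[:,:,::-1]
cv2.imwrite("pics/c4.png",cv2.resize(f[150:290,190:380],None,fx=4.2,fy=4.2,interpolation=cv2.INTER_CUBIC))
s=status.get_state(); print(s['t'],s['eef_pos'],s['force'])
p=np.load('pose.npy');d=s['eef_pos'][:2]-p[:2];c,q=np.cos(p[2]),np.sin(p[2]);print("own",c*d[0]+q*d[1],-q*d[0]+c*d[1])
```

```text
4.1 [ 0.51397165 -0.02039283  0.22232265] [-2.63352618 -0.35512261 -2.17393983]
own -0.07741656587466504 0.031395328531153496
```

View pics/c4.png

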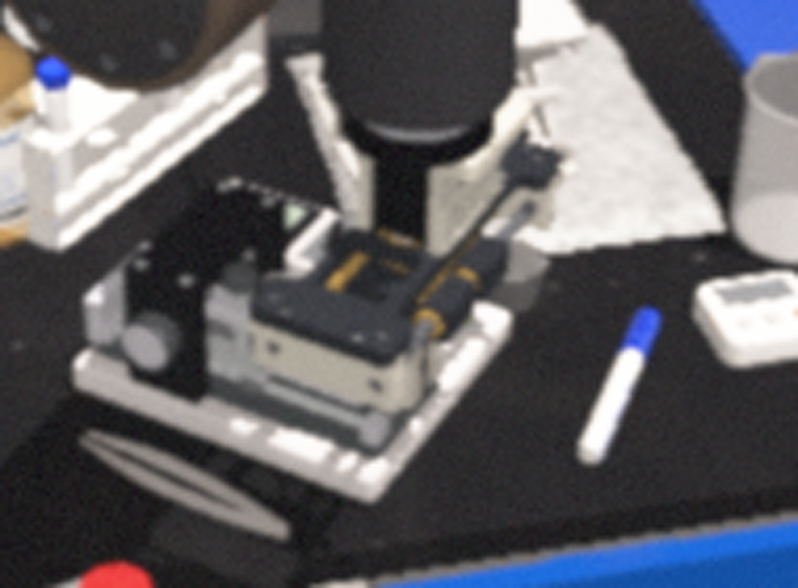

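Run:
```python
from h import *
f=viewer.grab_frame("scene")[:,:,::-1]; cv2.imwrite("pics/scene4.png",f)
g=cv2.imread("pics/scene0.png")
k=lambda i:cv2.resize(i[215:275,230:310],None,fx=6,fy=6,interpolation=cv2.INTER_CUBIC)[:, :400]
k=lambda i:cv2.resize(i[215:275,230:296],None,fx=6,fy=6,interpolation=cv2.INTER_CUBIC)
cv2.imwrite("pics/c5.png",np.hstack([k(g),k(f)]))
```

```text
(no output)
```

View pics/c5.png

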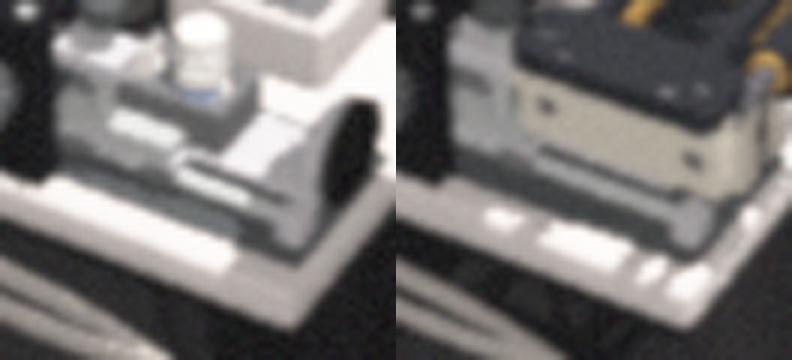

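Emit:
{"method": "apply_moves", "body": {
  "commands": [
    {"dx":4.8,"dy":1.5,"dz":0,"spin":0,"hand":1},
    {"dx":4.8,"dy":1.5,"dz":0,"spin":0,"hand":1},
    {"dx":4.8,"dy":1.5,"dz":0,"spin":0,"hand":1},
    {"dx":4.8,"dy":1.5,"dz":0,"spin":0,"hand":1},
    {"dx":4.8,"dy":1.5,"dz":0,"spin":0,"hand":1}
  ]
}}

```text
t: 4.78
eef_pos: [0.5375, -0.013, 0.2223]
ee_rot: [3.016, 1.568, -2.959]
force: [-6.5, -0.0, 2.0]
width: 0.0006
```

Run:
```python
from h import *
from station import status
g=viewer.grab_frame("scene")[:,:,::-1]; cv2.imwrite("pics/c6.png",cv2.resize(g[150:290,190:380],None,fx=4.2,fy=4.2,interpolation=cv2.INTER_CUBIC))
s=status.get_state(); print(s['t'],s['eef_pos'],s['force'],s['moment'])
```

```text
4.825 [ 0.53817241 -0.01274078  0.22237987] [-4.75828653  0.70772777 -0.64401464] [ 0.03160595  1.69770713 -0.02061871]
```

View pics/c6.png

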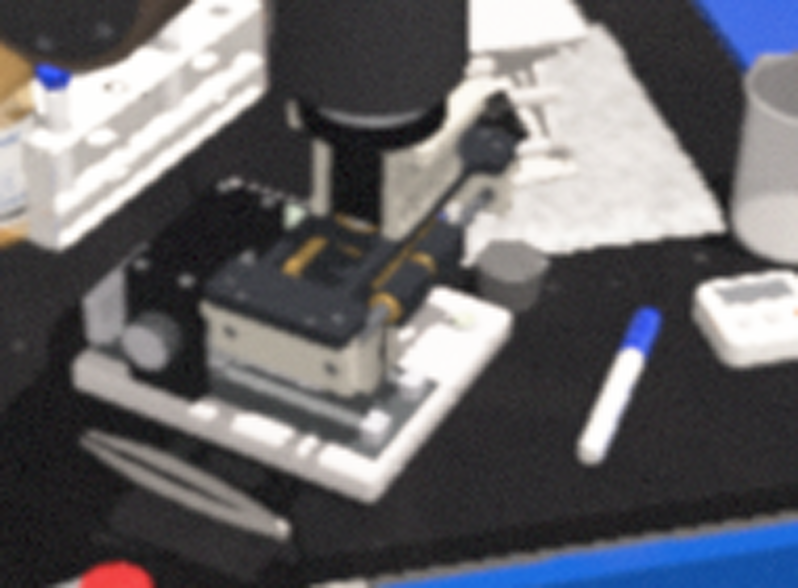

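Emit:
{"method": "apply_moves", "body": {
  "commands": [
    {"dx":4.8,"dy":1.5,"dz":0,"spin":0,"hand":1},
    {"dx":4.8,"dy":1.5,"dz":0,"spin":0,"hand":1},
    {"dx":3.8,"dy":1.2,"dz":0,"spin":0,"hand":1},
    {"dx":1.9,"dy":0.6,"dz":0,"spin":0,"hand":1},
    {"dx":1.9,"dy":0.6,"dz":0,"spin":0,"hand":1}
  ]
}}

```text
t: 5.45
eef_pos: [0.5546, -0.0076, 0.2224]
ee_rot: [3.001, 1.568, -2.974]
force: [-6.8, 0.2, 2.8]
width: 0.0005
```

Emit:
{"method": "apply_moves", "body": {
  "commands": [
    {"dx":1.9,"dy":0.6,"dz":0,"spin":0,"hand":1},
    {"dx":1.9,"dy":0.6,"dz":0,"spin":0,"hand":1},
    {"dx":1,"dy":0.3,"dz":0,"spin":0,"hand":1},
    {"dx":0,"dy":0,"dz":0,"spin":0,"hand":1},
    {"dx":0,"dy":0,"dz":0,"spin":0,"hand":1}
  ]
}}

```text
t: 6.08
eef_pos: [0.5587, -0.0063, 0.2223]
ee_rot: [3.029, 1.567, -2.946]
force: [-9.8, -0.0, 4.2]
width: 0.0005
```

Emit:
{"method": "apply_moves", "body": {
  "commands": [
    {"dx":1,"dy":0.3,"dz":0,"spin":0,"hand":1},
    {"dx":1,"dy":0.3,"dz":0,"spin":0,"hand":1},
    {"dx":0,"dy":0,"dz":0,"spin":0,"hand":1},
    {"dx":0,"dy":0,"dz":0,"spin":0,"hand":1},
    {"dx":0,"dy":0,"dz":0,"spin":0,"hand":1}
  ]
}}

```text
t: 6.7
eef_pos: [0.5594, -0.0062, 0.2222]
ee_rot: [3.056, 1.563, -2.919]
force: [-15.5, 0.3, 11.6]
width: 0.0002
```

Run:
```python
from h import *
from station import status
g=viewer.grab_frame("scene")[:,:,::-1]; cv2.imwrite("pics/c7.png",cv2.resize(g[150:290,190:380],None,fx=4.2,fy=4.2,interpolation=cv2.INTER_CUBIC))
s=status.get_state(); print(s['t'],s['eef_pos'],s['force'],s['moment'])
```

```text
6.75 [ 0.55936526 -0.00619238  0.22223203] [-16.58254224  -0.17738357  10.45287928] [-0.21389422  5.44367014  0.03499941]
```

View pics/c7.png

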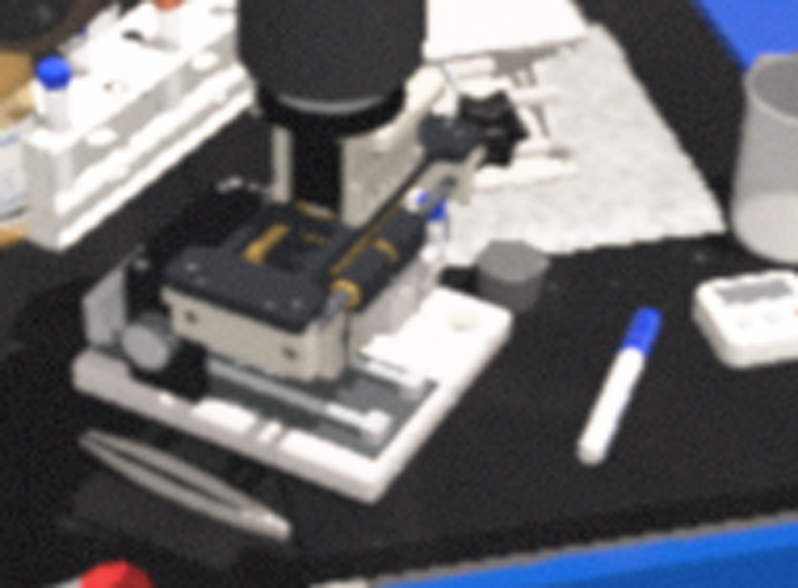

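Emit:
{"method": "apply_moves", "body": {
  "commands": [
    {"dx":1,"dy":0.3,"dz":0,"spin":0,"hand":1},
    {"dx":0,"dy":0,"dz":0,"spin":0,"hand":1},
    {"dx":0,"dy":0,"dz":0,"spin":0,"hand":1},
    {"dx":0,"dy":0,"dz":0,"spin":0,"hand":1},
    {"dx":0,"dy":0,"dz":0,"spin":0,"hand":1}
  ]
}}

```text
t: 7.38
eef_pos: [0.5597, -0.0061, 0.2221]
ee_rot: [3.06, 1.562, -2.916]
force: [-17.8, -1.5, 13.0]
width: 0.0006
```

Emit:
{"method": "apply_moves", "body": {
  "commands": [
    {"dx":0,"dy":0,"dz":0,"spin":0,"hand":1},
    {"dx":0,"dy":0,"dz":0,"spin":0,"hand":1},
    {"dx":0,"dy":0,"dz":0,"spin":0,"hand":1},
    {"dx":0,"dy":0,"dz":0,"spin":0,"hand":1},
    {"dx":0,"dy":0,"dz":0,"spin":0,"hand":1}
  ]
}}

```text
t: 8.0
eef_pos: [0.5597, -0.0061, 0.2221]
ee_rot: [3.064, 1.562, -2.912]
force: [-18.2, -1.4, 13.4]
width: 0.0003
```

Emit:
{"method": "apply_moves", "body": {
  "commands": [
    {"dx":0,"dy":0,"dz":0,"spin":0,"hand":1},
    {"dx":0,"dy":0,"dz":0,"spin":0,"hand":1},
    {"dx":0,"dy":0,"dz":0,"spin":0,"hand":1},
    {"dx":0,"dy":0,"dz":0,"spin":0,"hand":1},
    {"dx":0,"dy":0,"dz":0,"spin":0,"hand":1}
  ]
}}

```text
t: 8.62
eef_pos: [0.5597, -0.0061, 0.2221]
ee_rot: [3.064, 1.562, -2.912]
force: [-18.2, -2.0, 13.3]
width: 0.0009
```

Emit:
{"method": "apply_moves", "body": {
  "commands": [
    {"dx":-4.8,"dy":-1.5,"dz":0,"spin":0,"hand":1},
    {"dx":-4.8,"dy":-1.5,"dz":0,"spin":0,"hand":1},
    {"dx":-6.7,"dy":-2.1,"dz":0,"spin":0,"hand":1},
    {"dx":-6.7,"dy":-2.1,"dz":0,"spin":0,"hand":1},
    {"dx":0,"dy":0,"dz":0,"spin":0,"hand":1}
  ]
}}

```text
t: 9.25
eef_pos: [0.5392, -0.0126, 0.2224]
ee_rot: [3.014, 1.569, -2.961]
force: [-5.0, -0.4, -1.7]
width: 0.0006
```

Emit:
{"method": "apply_moves", "body": {
  "commands": [
    {"dx":-1.9,"dy":-0.6,"dz":0,"spin":0,"hand":1},
    {"dx":-1.9,"dy":-0.6,"dz":0,"spin":0,"hand":1},
    {"dx":0,"dy":0,"dz":0,"spin":0,"hand":1},
    {"dx":0,"dy":0,"dz":0,"spin":0,"hand":1},
    {"dx":0,"dy":0,"dz":0,"spin":0,"hand":1}
  ]
}}

```text
t: 9.88
eef_pos: [0.5363, -0.0135, 0.2226]
ee_rot: [3.068, 1.57, -2.906]
force: [-4.6, -0.4, -2.8]
width: 0.0006
```

Emit:
{"method": "apply_moves", "body": {
  "commands": [
    {"dx":-1.9,"dy":-0.6,"dz":0,"spin":0,"hand":1},
    {"dx":-1.9,"dy":-0.6,"dz":0,"spin":0,"hand":1},
    {"dx":0,"dy":0,"dz":0,"spin":0,"hand":1},
    {"dx":0,"dy":0,"dz":0,"spin":0,"hand":1},
    {"dx":0,"dy":0,"dz":0,"spin":0,"hand":1}
  ]
}}

```text
t: 10.5
eef_pos: [0.5327, -0.0146, 0.2227]
ee_rot: [-2.76, 1.571, -2.452]
force: [-4.8, -1.5, -1.8]
width: 0.0005
```

Emit:
{"method": "apply_moves", "body": {
  "commands": [
    {"dx":-1.9,"dy":-0.6,"dz":0,"spin":0,"hand":1},
    {"dx":-1.9,"dy":-0.6,"dz":0,"spin":0,"hand":1},
    {"dx":0,"dy":0,"dz":0,"spin":0,"hand":1},
    {"dx":0,"dy":0,"dz":0,"spin":0,"hand":1},
    {"dx":0,"dy":0,"dz":0,"spin":0,"hand":1}
  ]
}}

```text
t: 11.12
eef_pos: [0.5292, -0.0157, 0.2229]
ee_rot: [-0.117, 1.57, 0.192]
force: [-3.0, -1.3, -0.8]
width: 0.0005
```

Emit:
{"method": "apply_moves", "body": {
  "commands": [
    {"dx":-1.9,"dy":-0.6,"dz":0,"spin":0,"hand":1},
    {"dx":-1.9,"dy":-0.6,"dz":0,"spin":0,"hand":1},
    {"dx":0,"dy":0,"dz":0,"spin":0,"hand":1},
    {"dx":0,"dy":0,"dz":0,"spin":0,"hand":1},
    {"dx":0,"dy":0,"dz":0,"spin":0,"hand":1}
  ]
}}

```text
t: 11.75
eef_pos: [0.5253, -0.0169, 0.2227]
ee_rot: [-0.141, 1.571, 0.168]
force: [-0.4, -0.3, -0.4]
width: 0.0002
```

Emit:
{"method": "apply_moves", "body": {
  "commands": [
    {"dx":-9.5,"dy":-3,"dz":0,"spin":0,"hand":1},
    {"dx":-14,"dy":-4.5,"dz":5,"spin":0,"hand":1},
    {"dx":-19,"dy":-6,"dz":30,"spin":0,"hand":1},
    {"dx":0,"dy":0,"dz":50,"spin":0,"hand":1},
    {"dx":0,"dy":0,"dz":15,"spin":0,"hand":1}
  ]
}}

```text
t: 12.38
eef_pos: [0.4823, -0.0307, 0.326]
ee_rot: [-0.062, 1.566, 0.246]
force: [0.5, 0.4, -0.4]
width: 0.0003
```

Run:
```python
from h import *
from station import status
g=viewer.grab_frame("scene")[:,:,::-1]; cv2.imwrite("pics/c8.png",cv2.resize(g[170:275,200:330],None,fx=5.7,fy=5.7,interpolation=cv2.INTER_CUBIC))
s=status.get_state(); print(s['t'],s['eef_pos'],s['force'])
```

```text
12.425 [ 0.48258067 -0.03063959  0.32658156] [ 1.85412306 -0.43019653  1.62140207]
```

View pics/c8.png

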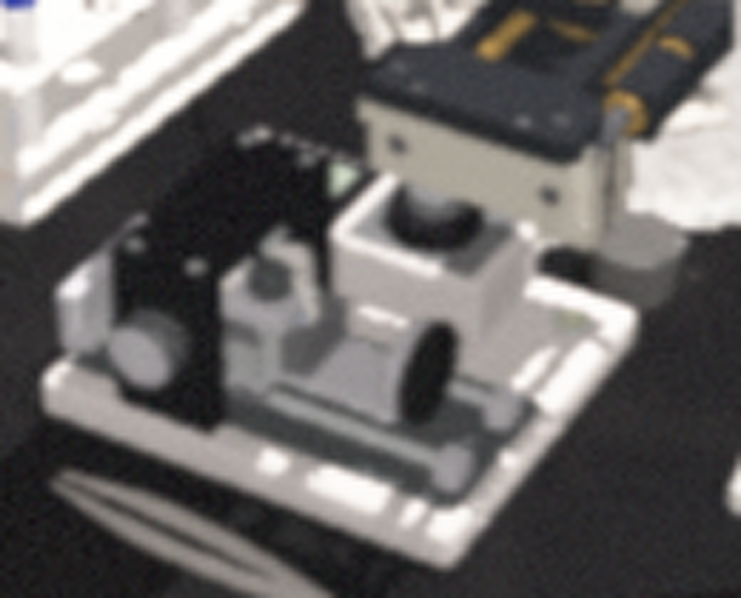

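Run:
```python
from h import *
p=np.load('pose.npy');w=back("scene",(200+432.5/5.7-.5,170+372.5/5.7-.5),.053);d=w[:2]-p[:2];c,q=np.cos(p[2]),np.sin(p[2]);print("own",c*d[0]+q*d[1],-q*d[0]+c*d[1])
```

```text
own -0.047145860067566416 0.030235196828649828
```

Emit:
{"method": "apply_moves", "body": {
  "commands": [
    {"dx":32,"dy":-11.5,"dz":0,"spin":0,"hand":1},
    {"dx":32,"dy":-11.5,"dz":0,"spin":0,"hand":1},
    {"dx":32,"dy":-11.5,"dz":0,"spin":0,"hand":1},
    {"dx":29.5,"dy":-11,"dz":-20,"spin":0,"hand":1},
    {"dx":0,"dy":0,"dz":-20,"spin":0,"hand":1}
  ]
}}

```text
t: 13.05
eef_pos: [0.6089, -0.0768, 0.2806]
ee_rot: [2.98, 1.569, -2.996]
force: [-1.0, -0.0, -0.1]
width: 0.0006
```

Run:
```python
from h import *
from station import status
g=viewer.grab_frame("scene")[:,:,::-1]; cv2.imwrite("pics/c9.png",cv2.resize(g[170:275,200:330],None,fx=5.7,fy=5.7,interpolation=cv2.INTER_CUBIC))
s=status.get_state(); print(s['t'],s['eef_pos'],s['force'])
```

```text
13.1 [ 0.60705202 -0.07654961  0.27756824] [-1.15513165 -0.21624555 -4.13991105]
```

View pics/c9.png

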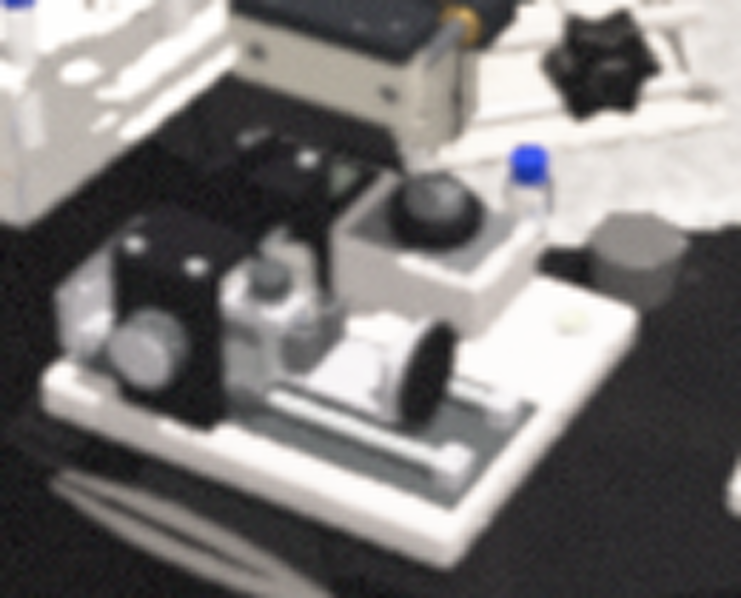

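Emit:
{"method": "apply_moves", "body": {
  "commands": [
    {"dx":0,"dy":0,"dz":-8,"spin":0,"hand":1},
    {"dx":0,"dy":0,"dz":-8,"spin":0,"hand":1},
    {"dx":0,"dy":0,"dz":-4,"spin":0,"hand":1},
    {"dx":0,"dy":0,"dz":0,"spin":0,"hand":1},
    {"dx":0,"dy":0,"dz":0,"spin":0,"hand":1}
  ]
}}

```text
t: 13.72
eef_pos: [0.6082, -0.0759, 0.2632]
ee_rot: [-0.218, 1.57, 0.09]
force: [0.9, 0.1, 0.8]
width: 0.0006
```

Run:
```python
from h import *
from station import status
g=viewer.grab_frame("scene")[:,:,::-1]; cv2.imwrite("pics/c10.png",cv2.resize(g[160:240,240:330],None,fx=7,fy=7,interpolation=cv2.INTER_CUBIC))
s=status.get_state(); print(s['t'],s['eef_pos'],s['force'])
```

```text
13.775 [ 0.60824648 -0.07592008  0.26315348] [ 0.04736139  0.30049653 -0.10648882]
```

View pics/c10.png

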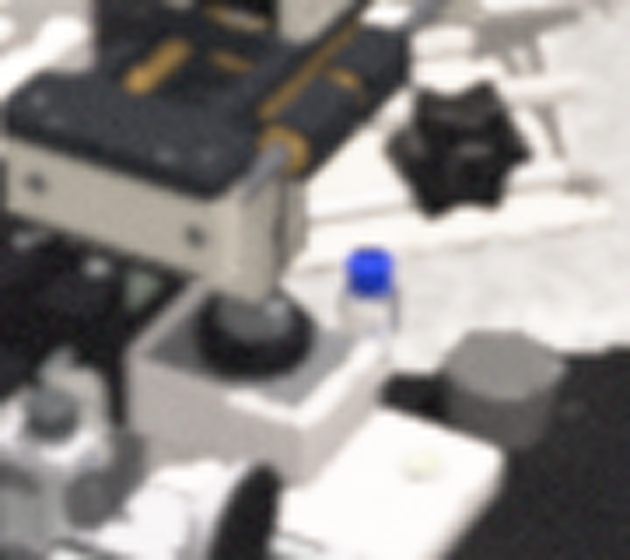

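Emit:
{"method": "apply_moves", "body": {
  "commands": [
    {"dx":0,"dy":0,"dz":-4,"spin":0,"hand":1},
    {"dx":0,"dy":0,"dz":-3,"spin":0,"hand":1},
    {"dx":0,"dy":0,"dz":-2,"spin":0,"hand":1},
    {"dx":0,"dy":0,"dz":-2,"spin":0,"hand":1},
    {"dx":0,"dy":0,"dz":0,"spin":0,"hand":1}
  ]
}}

```text
t: 14.4
eef_pos: [0.6081, -0.076, 0.2516]
ee_rot: [3.011, 1.57, -2.964]
force: [-1.5, 1.2, 2.0]
width: 0.0005
```

Emit:
{"method": "apply_moves", "body": {
  "commands": [
    {"dx":0,"dy":0,"dz":-1,"spin":0,"hand":1},
    {"dx":0,"dy":0,"dz":-1,"spin":0,"hand":1},
    {"dx":0,"dy":0,"dz":-0.5,"spin":0,"hand":1},
    {"dx":0,"dy":0,"dz":0,"spin":0,"hand":1},
    {"dx":0,"dy":0,"dz":0,"spin":0,"hand":1}
  ]
}}

```text
t: 15.02
eef_pos: [0.6081, -0.076, 0.2492]
ee_rot: [-3.086, 1.571, -2.777]
force: [-2.7, 0.3, 5.5]
width: 0.0004
```

Emit:
{"method": "apply_moves", "body": {
  "commands": [
    {"dx":0,"dy":0,"dz":-0.8,"spin":0,"hand":1},
    {"dx":0,"dy":0,"dz":-0.7,"spin":0,"hand":1},
    {"dx":0,"dy":0,"dz":0,"spin":0,"hand":1},
    {"dx":0,"dy":0,"dz":0,"spin":0,"hand":1},
    {"dx":0,"dy":0,"dz":0,"spin":0,"hand":1}
  ]
}}

```text
t: 15.65
eef_pos: [0.608, -0.076, 0.249]
ee_rot: [-0.75, 1.57, -0.441]
force: [-6.3, 1.7, 14.8]
width: 0.0009
```

The key is on its stop: 14.8 N with no further travel. Now straight up and clear.

Emit:
{"method": "apply_moves", "body": {
  "commands": [
    {"dx":0,"dy":0,"dz":0,"spin":0,"hand":1},
    {"dx":0,"dy":0,"dz":4,"spin":0,"hand":1},
    {"dx":0,"dy":0,"dz":10,"spin":0,"hand":1},
    {"dx":0,"dy":0,"dz":30,"spin":0,"hand":1},
    {"dx":0,"dy":0,"dz":50,"spin":0,"hand":1}
  ]
}}

```text
t: 16.27
eef_pos: [0.6079, -0.076, 0.3411]
ee_rot: [2.921, 1.568, -3.054]
force: [0.1, 0.6, 1.1]
width: 0.0005
```

Emit:
{"method": "apply_moves", "body": {
  "commands": [
    {"dx":0,"dy":0,"dz":50,"spin":0,"hand":1},
    {"dx":-20,"dy":-45,"dz":20,"spin":0,"hand":1},
    {"dx":-20,"dy":-50,"dz":0,"spin":0,"hand":1},
    {"dx":-20,"dy":-50,"dz":0,"spin":0,"hand":1},
    {"dx":-20,"dy":-50,"dz":0,"spin":0,"hand":1}
  ]
}}

```text
t: 16.9
eef_pos: [0.5276, -0.2724, 0.4122]
ee_rot: [-0.499, 1.569, -0.19]
force: [0.8, -0.7, 0.1]
width: 0.0002
```

Emit:
{"method": "apply_moves", "body": {
  "commands": [
    {"dx":-20,"dy":-50,"dz":0,"spin":0,"hand":1},
    {"dx":-15,"dy":-45,"dz":0,"spin":0,"hand":1},
    {"dx":-10,"dy":-40,"dz":0,"spin":0,"hand":1},
    {"dx":0,"dy":0,"dz":0,"spin":0,"hand":1},
    {"dx":0,"dy":0,"dz":0,"spin":0,"hand":1}
  ]
}}

```text
t: 17.52
eef_pos: [0.4832, -0.4061, 0.4116]
ee_rot: [0.466, 1.571, 0.773]
force: [-0.6, 0.7, -0.2]
width: 0.0005
```

Run:
```python
from h import *
from station import status
g=viewer.grab_frame("scene")[:,:,::-1]; cv2.imwrite("pics/sf.png",g)
t=viewer.grab_frame("top")[:,:,::-1]; cv2.imwrite("pics/tf.png",t)
o=cv2.imread("pics/top0.png")
k=lambda i:cv2.resize(i[130:300,225:425],(398,340),interpolation=cv2.INTER_CUBIC)
cv2.imwrite("pics/f.png",np.vstack([np.hstack([k(o),k(t)])]))
cv2.imwrite("pics/fs.png",cv2.resize(g[150:290,170:350],None,fx=4.2,fy=4.2,interpolation=cv2.INTER_CUBIC))
cv2.imwrite("pics/ft.png",cv2.resize(t[130:240,230:380],None,fx=5.3,fy=5.3,interpolation=cv2.INTER_CUBIC))
s=status.get_state(); print(s['t'],s['eef_pos'],s['force'],s['qd'].round(3))
```

```text
17.625 [ 0.48348232 -0.40531489  0.41181131] [ 0.70298787 -0.31095395 -0.26096237] [ 0.009 -0.002 -0.002  0.003 -0.001  0.001]
```

View pics/f.png

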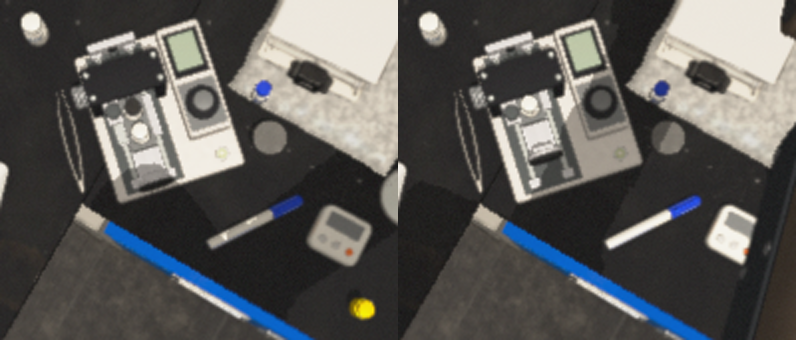

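View pics/fs.png

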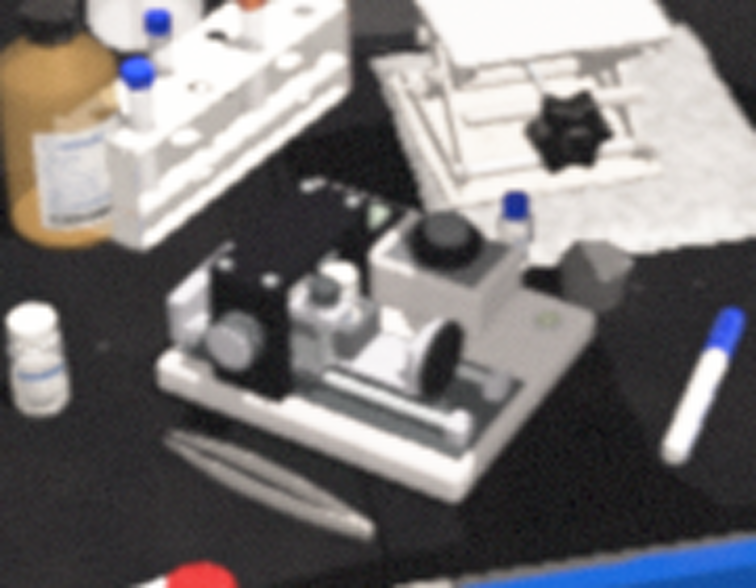

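View pics/ft.png

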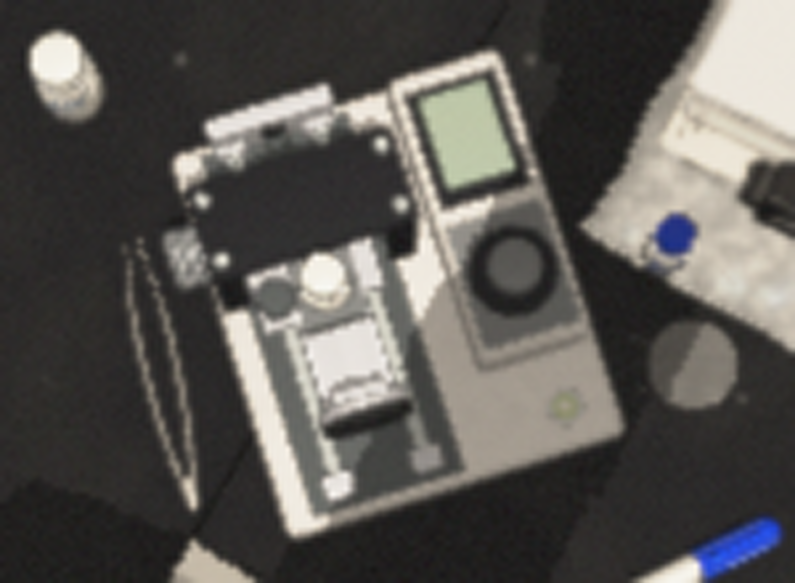

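The carriage rests on its pin: the white blank cap is at top-crop (325,280), the black-capped sample is under the hood, and the key is up. The bystanders have not moved.

```bash
python3 -c "
from station import arm
print(arm.job_done())"
```

```text
the job is handed in; nothing more can be done
None
```

The reading was taken and the job handed in at about t = 17.6 s. I used only the closed fingertips, and pinched and lifted nothing.

- **Zeroing:** I pushed the pad until it hit a hard stop (about 18 N with no further travel) and held it there for about 2 s. My image estimate put the travel at that point at 61–62 mm against the stated 64 mm. That is within the error of where I placed the pad face, so I relied on the force to confirm the stop.
- **Release:** I let the carriage follow the fingers out. The pad force disappeared about 32–36 mm back from home, where 30 mm was expected; some of the difference is the tool tilting under load. A picture then put the pad face 34–35 mm in from its start, which agrees with 34 mm on the pin.
- **Key:** I pressed it down to its stop (TCP z 0.249 m, 14.8 N, no further travel) and then lifted straight off.
- **Last pictures:** They show the sample vial under the hood, the blank just in front of it and the key up. The bystanders in view looked unmoved, though the final close-ups did not show all of them. The arm was clear, with only sensor noise (under 1 N) on the wrist.

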